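Make up the filling-bench kit and the packing-bench kit

ROBOT

A 6-joint arm with a two-finger parallel gripper is mounted at the origin on a cart in front of the work surface, level with it; the furniture and walls round the work are solid. World frame = base frame: x ahead of the robot, y to its left, z up, the work surface at z = 0. Lengths are in m, angles in rad, forces in N, time in s.
With the tool pointing down it reaches from about 0.35 to 0.875 m from the base axis. Payload 15.5 kg.
Tool frame: the origin (TCP) lies between the finger pads; the fingertips stand 22 mm ahead of it and the grasp point (between the pads) lies 3 mm ahead of it; z points along the fingers, y is the direction in which the jaws open and shut (so a half turn about z gives the same grasp; the last joint's range is limited). The gripper opens to 85 mm and grips with 20 to 120 N. Pads are 22 mm wide; open, the fingers measure 114 mm over their backs; the gripper's body (76 mm by 85 mm) begins 54 mm behind the grasp point. The pads swing forward as they close: fully open they stand 13 mm farther back than shut.
Start: joints at [-1.401, 0.494, 1.345, -0, 1.302, -0.096], TCP at [0.164, -0.603, 0.253] pointing down, gripper open.
Joint ranges: [-2.91, 2.91], [-0.82, 2.16], [0.22, 2.67], [-1.22, 4.37], [0.12, 2.79], [-3.08, 3.08]. Speed limits (rad/s): [1.89, 1.89, 2.57, 3.01, 3.01, 3.01].

INTERFACE

Orientations are given as a unit quaternion [w, x, y, z].
In Python, from rig import bot, imaging gives the robot as it stands. Calls block until the motion is done:
- bot.move_pose(position, orientation): joint-space move of the TCP to a pose.
- bot.servo_line(position, max_speed=0.15, rot=None, max_force=None): straight line of the TCP; rot=None keeps the orientation; max_speed is the mean speed in m/s. With max_force (N) it stops when the force on the tool has changed by that much, and returns True; else False.
- bot.set_joints(angles): joint-space move.
- bot.let_go() and bot.close(grasp_force=None): open the fingers fully, or close them until they stop; grasp_force is the grip in N (None keeps the last).
- bot.wait(seconds).
- bot.solve_ik(position, orientation): joint angles nearest the present ones, or None.
- imaging.capture(name): name is "scene" or "top" or "wrist"; returns the picture (480x640x3 uint8, blue, green, red); there is no depth.
- imaging.camera_info(name): a dict with "fovy" (degrees; the focal length in pixels is half the picture's height over the tangent of half this angle, whatever the lens; pixels are square), "cx", "cy" (the principal point, pixels), "rvec" (rotation vector, rad) and "tvec" (3), from world to camera coordinates, as OpenCV has them; the wrist camera has in their place "mount" (4x4, takes a point from camera to tool coordinates, whose origin is the TCP and whose axes are the flange's). Camera axes: x right, y down, z forward; pixel columns grow to the right and rows downward; lengths in m; the calibration is good to about 2 mm. A picture is of the moment at which its call begins: read the wrist's pose just before it. camera_info takes no time and is no camera call.
A pose or a line that the arm cannot do raises bot.MotionError and nothing moves.
- bot.finish_job(): hands the job in, once; it reports no verdict.
Readings, each from a call of its own:
- bot.get_t(): time.
- bot.get_q(): joint angles.
- bot.get_joint_velocities(): joint speeds.
- bot.get_joint_torque(): joint torques, N m.
- bot.get_position(): TCP position.
- bot.get_eef_rot(): TCP orientation.
- bot.get_force(): force on the tool from outside, world axes, zero at the start.
- bot.get_moment(): the same for the moment, N m.
- bot.get_grip_width(): opening from 0.0 (shut) to 1.0 (fully open).
Only numpy, scipy, OpenCV 4.12 (cv2) and the standard library are available. Lean on these libraries where they do the work, as an engineer would, in place of code of your own. Each camera call takes 0.05 s, during which the arm holds its last target.

TASK

Make up the two bench kits: into the tray with three compartments put the piping nozzle (narrow end compartment), the tall shaker jar (middle) and the smaller of the two ring cutters (wide end compartment). Into the longer tray with two compartments put the roll of labels (square compartment) and the thick felt marker, lying along the long compartment. Each thing sits flat on its compartment's floor, the same way up as now; leave the big ring cutter and the thin pen where they are.

Things in the scene. Friction and masses are not known exactly. Their poses are not given: they have to be found in the camera images.
- filling_tray: Fixed grey tray, 194 (y) x 78 (x) x 18 mm, with a 13 mm thumb lug at each end; origin: centre of the underside, y along its length (within 0.15 rad of world y), z up. Walls 4 mm thick, to 18 mm height; floors 3 mm up. Compartments, all at x = 0 (y by x inside): narrow, for the nozzle, at y = +70 mm, 46x70; middle, for the jar, y = +12 mm, 62x70; wide, for the small cutter, y = -58 mm, 70x70.
- packing_tray: Fixed longer grey tray, 250 (y) x 96 (x) x 18 mm, with a 13 mm thumb lug at each end; origin: centre of the underside, y along its length (within 0.15 rad of world y), z up. Walls 4 mm thick, to 18 mm height; floors 3 mm up. Long compartment, for the marker: centre y = +46 mm, 150 (y) x 88 (x) inside; square one, for the label roll: y = -77 mm, 88x88 inside; both at x = 0.
- nozzle_mid (a point): Steel piping nozzle standing on its wide end: a cone 27 mm across at the foot, 12 mm at the top, 40 mm tall, 15 g. The point is on its axis, half-way up (20 mm above its foot); z is up.
- small_cutter_mid (a point): The smaller steel ring cutter, a plain round ring 52 mm in diameter, 34 mm tall, 30 g, standing on the table. To a gripper it is solid (nothing goes inside it): take it across the outside. The point is its centre, 17 mm up; z is up.
- shaker_jar_mid (a point): Tall round shaker jar, clear with a green label and a black cap, 45 mm in diameter, 105 mm tall, about 110 g, standing. The point is its centre, 52 mm up; z is up. Once in its compartment it stands higher than the things beside it.
- label_roll_mid (a point): Roll of labels, white with a tan card core, 69 mm in diameter, 40 mm tall, about 90 g, standing on its flat end. Solid to a gripper: take it across the outside. The point is its centre, 20 mm up; z is up.
- marker_mid (a point): Thick felt marker, white barrel with black cap and end, 120 mm long, 16 mm wide, 16 mm high, 18 g, lying flat on the table; it does not roll. The point is its centre, 8 mm up; y runs along its length (within 0.35 rad of the world y at the start), z is up.
- big_cutter_mid (a point): The bigger steel ring cutter, 70 mm in diameter, 34 mm tall, standing among the stock; not wanted, stays where it is. The point is its centre, 17 mm up.
- pen_mid (a point): Thin black pen, 145 mm long, 12 mm wide, 9 mm high, lying flat; not wanted, stays where it is. The point is its centre, 4 mm up; y runs along its length.
There are look-alikes about, which are no part of the job. Leave any blue or red look-alike of the part that bears label_roll_mid alone.

How it is judged:
At the end, for the whole second after the job is handed in: Nozzle, jar and small cutter upright (0.12 rad) on their compartments' floors (within 24/12, 15/11, 12/12 mm of its centre across/along the tray), label roll likewise (12/12 mm), marker flat in the long one (36/20 mm, 0.35 rad), heights within 4 mm; big cutter and pen moved under 20 mm (x of nozzle_mid in the frame of filling_tray between -0.024 and 0.024 m and y of nozzle_mid in the frame of filling_tray between 0.058 and 0.082 m and z of nozzle_mid in the frame of filling_tray between 0.019 and 0.027 m and angle between each of nozzle_mid, shaker_jar_mid, small_cutter_mid, label_roll_mid, marker_mid's own z axis and vertical below 0.12 rad and x of shaker_jar_mid in the frame of filling_tray between -0.015 and 0.015 m and y of shaker_jar_mid in the frame of filling_tray between 0.001 and 0.023 m and z of shaker_jar_mid in the frame of filling_tray between 0.0515 and 0.0595 m and x of small_cutter_mid in the frame of filling_tray between -0.012 and 0.012 m and y of small_cutter_mid in the frame of filling_tray between -0.07 and -0.046 m and z of small_cutter_mid in the frame of filling_tray between 0.016 and 0.024 m and x of label_roll_mid in the frame of packing_tray between -0.012 and 0.012 m and y of label_roll_mid in the frame of packing_tray between -0.089 and -0.065 m and z of label_roll_mid in the frame of packing_tray between 0.019 and 0.027 m and x of marker_mid in the frame of packing_tray between -0.036 and 0.036 m and y of marker_mid in the frame of packing_tray between 0.026 and 0.066 m and z of marker_mid in the frame of packing_tray between 0.007 and 0.015 m and angle between the y axis of marker_mid and the y axis of packing_tray, either way round below 0.35 rad and distance of each of big_cutter_mid, pen_mid from where it was at the start of the episode below 0.02 m); the robot touches nothing.
It fails at once if the big ring cutter or the pen is disturbed (distance of any of big_cutter_mid, pen_mid from where it was at the start of the episode above 0.03 m).
It also fails if it takes over 144 s, if anything falls off the work surface, if the arm or the gripper's body presses on something with over 40 N, if the wrist force passes 120 N, or if a joint passes its speed limit or range.

## Working session

There is one attempt and no reset: what is moved stays moved. The work goes in short steps, each a Python script; the robot and the scene stay as the last script left them, time stands still between calls to the robot, and variables do not carry over. Pictures are saved under pics/ and viewed, and the job is handed in when it is done.

```bash
ls; mkdir -p pics; python3 - <<'E'
from rig import bot, imaging
import cv2
print(bot.get_t())
for n in ["scene","top","wrist"]:
    im=imaging.capture(n); cv2.imwrite(f"pics/{n}0.png",im); print(n,imaging.camera_info(n))
E
```

```text
pics
0.0
scene {'fovy': 43.64483728164199, 'cx': 306.9615310808141, 'cy': 240.7087630863801, 'rvec': array([ 0.68718725, -2.64562291,  1.06240498]), 'tvec': array([0.46858393, 0.18283149, 1.36272819])}
top {'fovy': 44.38466954204916, 'cx': 324.03398485112973, 'cy': 239.78727809175498, 'rvec': array([ 2.16572324, -2.13766593,  0.10176514]), 'tvec': array([0.04206178, 0.50774596, 1.33459594])}
wrist {'fovy': 67.83569238762558, 'cx': 320.1883463631674, 'cy': 236.83709278610877, 'mount': array([[-9.08260311e-05, -9.60510192e-01, -2.78244790e-01,
         7.11562701e-02],
       [ 9.99999215e-01, -4.34946285e-04,  1.17502426e-03,
        -8.27532933e-04],
       [-1.24964432e-03, -2.78244465e-01,  9.60509477e-01,
        -1.20804295e-01],
       [ 0.00000000e+00,  0.00000000e+00,  0.00000000e+00,
         1.00000000e+00]])}
```

View pics/top0.png

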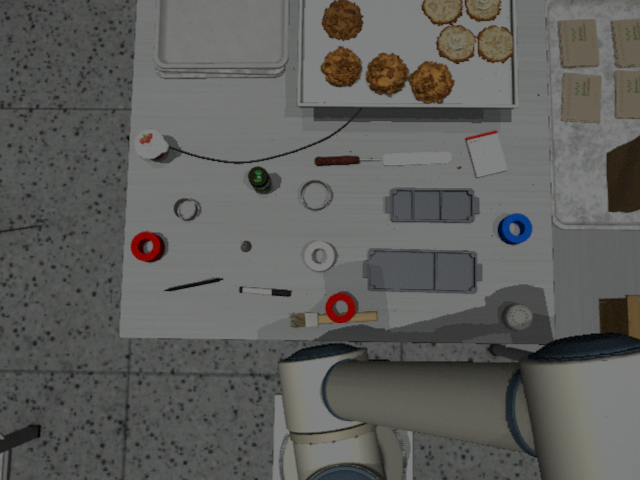

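View pics/scene0.png

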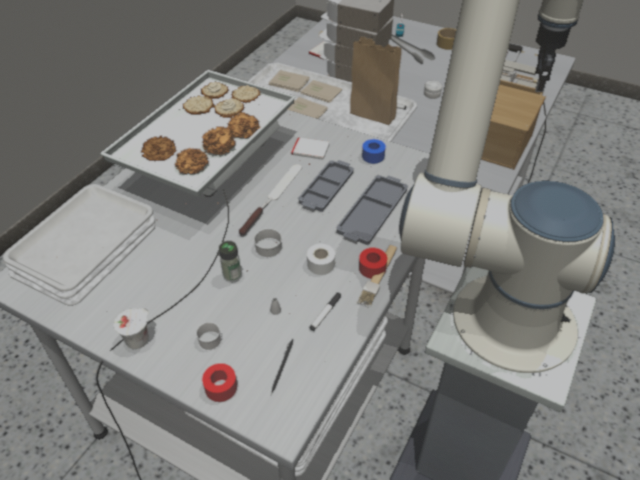

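View pics/wrist0.png

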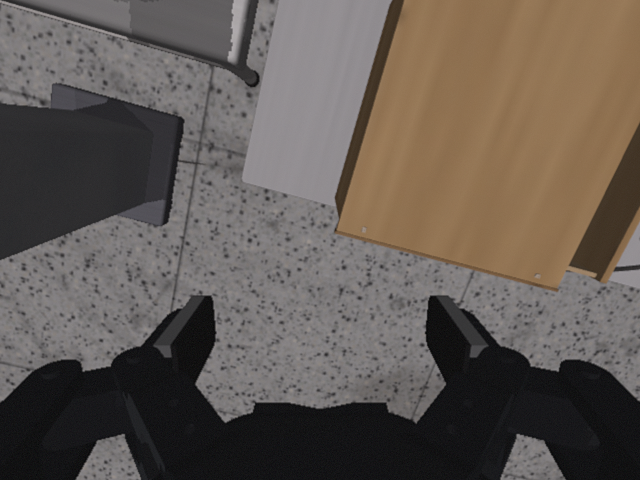

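Top view, with up = +x and left = +y. The candidates, with pixels:
- **Nozzle:** (246,246).
- **Small ring:** (187,209). The big ring is at (315,194).
- **Jar:** (259,179).
- **White roll:** (319,256). The red rolls at (147,246) and (340,307) and the blue one at (515,229) are look-alikes.
- **Marker:** (265,292), thick with a white barrel. The pen is the thin black one at (193,285).
- **Trays:** (432,205) has three compartments and (424,270) has two.

I'll confirm these in an enlarged crop.

```bash
python3 - <<'E'
import cv2
im=cv2.imread("pics/top0.png")
cv2.imwrite("pics/cropA.png",cv2.resize(im[150:330,130:350],None,fx=3.6,fy=3.3,interpolation=cv2.INTER_CUBIC))
cv2.imwrite("pics/cropB.png",cv2.resize(im[170:310,350:490],None,fx=4,fy=4,interpolation=cv2.INTER_CUBIC))
E
```

```text
(no output)
```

View pics/cropA.png

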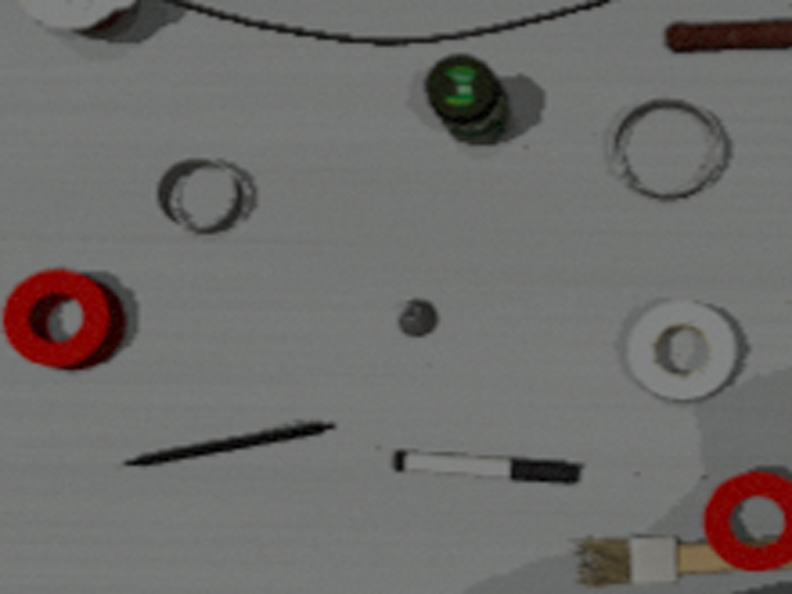

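View pics/cropB.png

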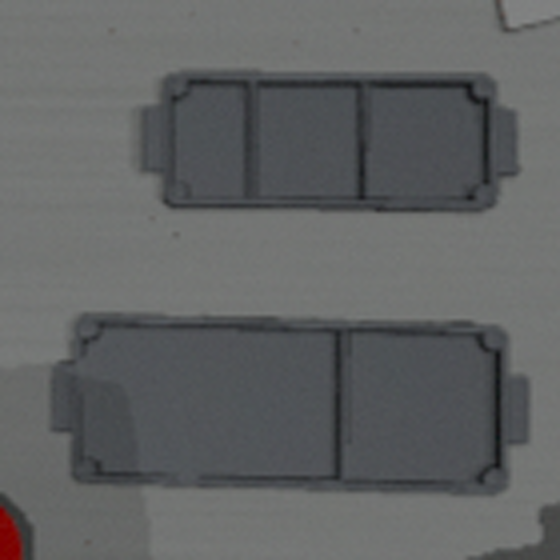

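Crop A confirms it. The small ring is at (187,209) and is clearly smaller than the one at (315,194). The roll is white with a tan core, the marker has a white barrel, the pen is thin and black, and the jar has a green label. Crop B shows the three-compartment tray on top, with its narrow end to the left (+y). The two-compartment tray is below it, with the long compartment to the left.

```bash
cat > h.py <<'E'
from rig import bot, imaging
import numpy as np, cv2
from scipy.spatial.transform import Rotation as Rn
def K(i):
    f=240/np.tan(np.radians(i["fovy"])/2); return np.array([[f,0,i["cx"]],[0,f,i["cy"]],[0,0,1]])
def fixed(name):
    i=imaging.camera_info(name); R=cv2.Rodrigues(i["rvec"])[0]; return K(i),R,np.array(i["tvec"])
def wristcam(p,q):
    i=imaging.camera_info("wrist"); T=np.eye(4); T[:3,:3]=Rn.from_quat([q[1],q[2],q[3],q[0]]).as_matrix(); T[:3,3]=p
    W=np.linalg.inv(T@i["mount"]); return K(i),W[:3,:3],W[:3,3]
def px2w(cam,uv,z):
    k,R,t=cam; uv=np.atleast_2d(uv).astype(float)
    d=(np.linalg.inv(k)@np.c_[uv,np.ones(len(uv))].T).T@R; c=-R.T@t
    return c+d*((z-c[2])/d[:,2])[:,None]
def w2px(cam,P):
    k,R,t=cam; X=(k@(R@np.atleast_2d(P).T+t[:,None])).T; return X[:,:2]/X[:,2:]
def down(jaw):  # jaw: angle of tool y axis (jaw direction) in world xy; z down
    y=np.array([np.cos(jaw),np.sin(jaw),0]); z=np.array([0,0,-1.]); x=np.cross(y,z)
    q=Rn.from_matrix(np.c_[x,y,z]).as_quat(); return np.array([q[3],q[0],q[1],q[2]])
def snap(name):
    p=np.array(bot.get_position());q=np.array(bot.get_eef_rot()); im=imaging.capture("wrist")
    cv2.imwrite(f"pics/{name}.png",im); np.savez(f"pics/{name}.npz",p=p,q=q); return im,wristcam(p,q)
def load(name):
    d=np.load(f"pics/{name}.npz"); return cv2.imread(f"pics/{name}.png"),wristcam(d["p"],d["q"])
E
python3 - <<'E'
from h import *
np.set_printoptions(precision=4,suppress=True)
c=fixed("top")
for n,uv,z in [("nozzle",(246,244),.04),("ring",(186,208),.034),("big",(314,193),.034),("jar",(258.5,175),.105),("roll",(319,255.5),.04),("marker",(265,291.5),.016),("pen",(194,284.5),.009),("fill",(432.5,205),.018),("pack",(422.5,271),.018)]:
    print(n,px2w(c,uv,z))
B=np.array([(165,72),(496,75),(496,210),(165,206)])/4+[350,170]; print(px2w(c,B,.018))
B=np.array([(77,315),(508,327),(508,493),(72,480)])/4+[350,170]; print(px2w(c,B,.018))
print(bot.get_eef_rot(),bot.get_q())
R=Rn.from_quat(np.roll(bot.get_eef_rot(),-1)).as_matrix();print(R)
for p in [(.55,.25,.45),(.55,-.12,.45)]:
  for j in [0,np.pi/2,np.pi,-np.pi/2]: print(p,j,bot.solve_ik(p,down(j)))
E
```

```text
nozzle [[0.4941 0.2283 0.04  ]]
ring [[0.5777 0.3725 0.034 ]]
big [[0.6164 0.0736 0.034 ]]
jar [[0.6418 0.1949 0.105 ]]
roll [[0.4695 0.0595 0.04  ]]
marker [[0.3862 0.1845 0.016 ]]
pen [[0.4004 0.3526 0.009 ]]
fill [[ 0.5937 -0.2045  0.018 ]]
pack [[ 0.4384 -0.1803  0.018 ]]
[[ 0.6334 -0.1078  0.018 ]
 [ 0.6335 -0.302   0.018 ]
 [ 0.5533 -0.3007  0.018 ]
 [ 0.5535 -0.1079  0.018 ]]
[[ 0.4887 -0.0568  0.018 ]
 [ 0.4848 -0.3066  0.018 ]
 [ 0.3888 -0.3051  0.018 ]
 [ 0.3928 -0.0544  0.018 ]]
[-0.0005  0.9912  0.1325 -0.    ] [-1.4005  0.494   1.346   0.      1.3025 -0.0955]
[[ 0.9649  0.2627 -0.0002]
 [ 0.2627 -0.9649  0.0009]
 [ 0.0001 -0.0009 -1.    ]]
(0.55, 0.25, 0.45) 0 [ 0.3278  0.3468  1.0625 -0.      1.7323  0.3278]
(0.55, 0.25, 0.45) 1.5707963267948966 [ 0.3278  0.3468  1.0625 -0.      1.7323 -1.243 ]
(0.55, 0.25, 0.45) 3.141592653589793 [ 0.3278  0.3468  1.0625 -0.      1.7323 -2.8138]
(0.55, 0.25, 0.45) -1.5707963267948966 [ 0.3278  0.3468  1.0625 -0.      1.7323  1.8986]
(0.55, -0.12, 0.45) 0 [-0.3209  0.2773  1.1641 -0.      1.7002 -0.3209]
(0.55, -0.12, 0.45) 1.5707963267948966 [-0.3209  0.2773  1.1641 -0.      1.7002 -1.8917]
(0.55, -0.12, 0.45) 3.141592653589793 [-0.3209  0.2773  1.1641 -0.      1.7002  2.8207]
(0.55, -0.12, 0.45) -1.5707963267948966 [-0.3209  0.2773  1.1641 -0.      1.7002  1.2499]
```

```bash
python3 - <<'E'
from h import *
p=bot.get_position(); bot.servo_line([p[0],p[1],.42],max_speed=.3)
bot.move_pose([.48,-.2,.36],down(np.pi/2)); snap("wt")
bot.move_pose([.48,.2,.38],down(np.pi/2)); snap("wo")
print(bot.get_t())
E
```

```text
4.3083
```

View pics/wt.png

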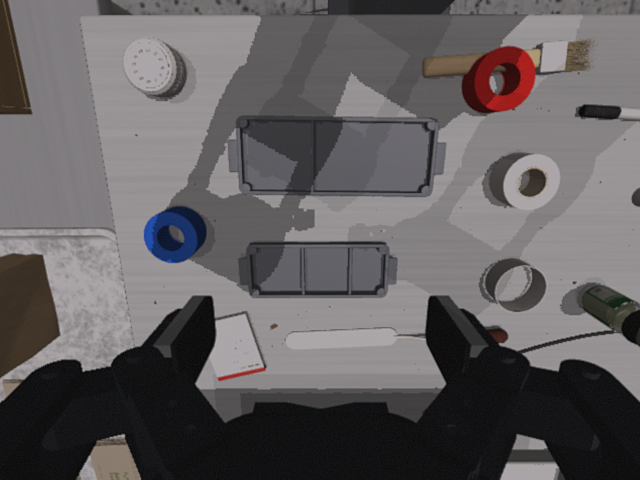

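View pics/wo.png

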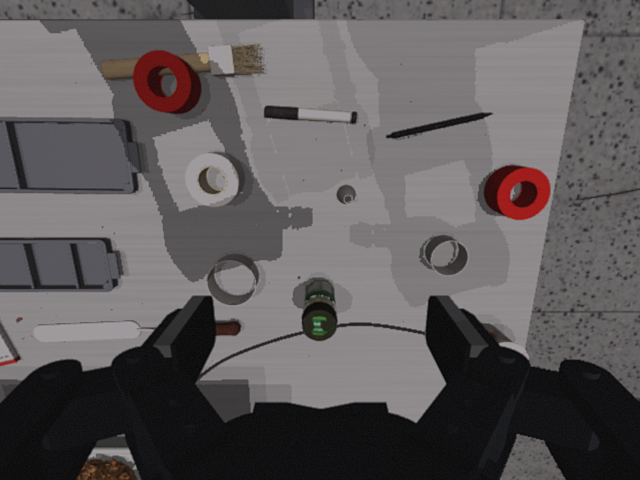

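Both wrist views show everything; the tray view has the packing tray at about (337,156) and the filling tray at (318,269). I'll overlay models at the top-camera estimates to check that the two cameras agree.

```bash
cat > ov.py <<'E'
from h import *
def circ(c,r,z): a=np.linspace(0,2*np.pi,60); return np.c_[c[0]+r*np.cos(a),c[1]+r*np.sin(a),np.full(60,z)]
def rect(c,yaw,ly,lx,z,oy=0):
    u=np.array([-np.sin(yaw),np.cos(yaw)]);v=np.array([np.cos(yaw),np.sin(yaw)]);c=np.array(c)
    return np.array([[*(c+(oy+a*ly/2)*u+b*lx/2*v),z] for a,b in [(1,1),(1,-1),(-1,-1),(-1,1),(1,1)]])
def curves(S):
    L=[]
    for k,r,h in [("small",.026,.034),("roll",.0345,.04),("big",.035,.034)]: L+=[circ(S[k],r,0),circ(S[k],r,h)]
    L+=[circ(S["nozzle"],.0135,0),circ(S["nozzle"],.006,.04),circ(S["jar"],.0225,0),circ(S["jar"],.0225,.105)]
    m=S["marker"];L.append(rect(m[:2],m[2],.12,.016,.012))
    f=S["fill"];L+=[rect(f[:2],f[2],.194,.078,.018)]+[rect(f[:2],f[2],w,.07,.018,o) for w,o in [(.046,.07),(.062,.012),(.07,-.058)]]
    f=S["pack"];L+=[rect(f[:2],f[2],.25,.096,.018)]+[rect(f[:2],f[2],w,.088,.018,o) for w,o in [(.15,.046),(.088,-.077)]]
    return L
def draw(im,cam,S,name,box):
    s=3; x0,y0,x1,y1=box
    s=min(800/(x1-x0),600/(y1-y0))
    o=cv2.resize(im[y0:y1,x0:x1],None,fx=s,fy=s,interpolation=cv2.INTER_CUBIC)
    for P in curves(S):
        uv=(w2px(cam,P)+.5-[x0,y0])*s
        cv2.polylines(o,[np.round(uv).astype(np.int32)],False,(0,255,255),1,cv2.LINE_AA)
    cv2.imwrite(f"pics/{name}.png",o)
E
cat > S.py <<'E'
S=dict(nozzle=(.4941,.2283),small=(.5777,.3725),big=(.6164,.0736),jar=(.6418,.1949),roll=(.4695,.0595),marker=(.3862,.1845,-.04+0.0),fill=(.5936,-.2046,.0),pack=(.4388,-.1807,-.0157))
E
python3 - <<'E'
from ov import *; from S import S
im,c=load("wo"); draw(im,c,S,"ov1",(180,90,480,345))
im,c=load("wt"); draw(im,c,S,"ov2",(220,100,460,310))
E
```

```text
(no output)
```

View pics/ov1.png

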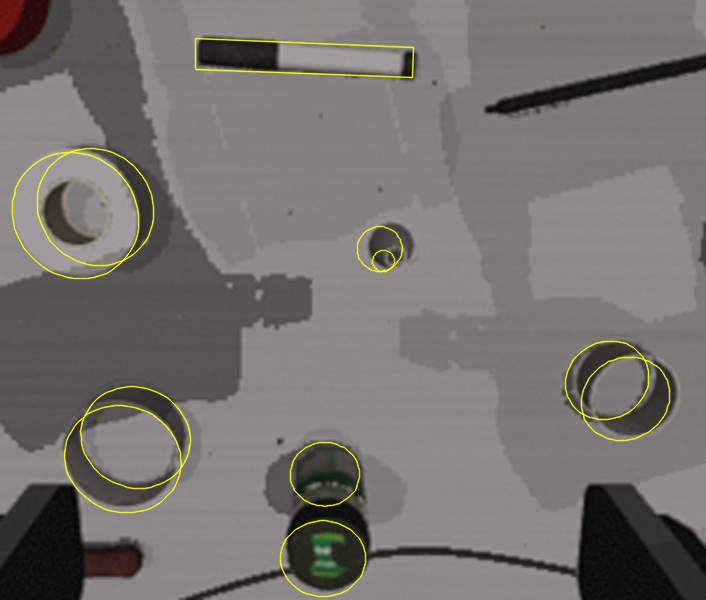

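View pics/ov2.png

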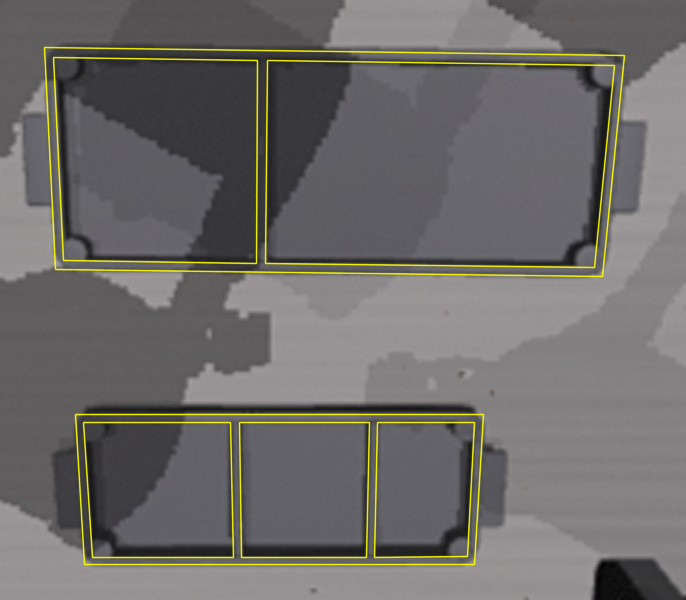

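```bash
cat > S2.py <<'E'
S=dict(nozzle=(.4915,.2320),small=(.5757,.3735),big=(.6150,.0750),jar=(.6370,.1975),roll=(.4685,.0605),marker=(.3855,.1850,-.04),fill=(.5912,-.2046,.0),pack=(.4385,-.1812,-.0157))
E
python3 - <<'E'
from ov import *; from S2 import S
im,c=load("wo"); a=[]
for i,b in enumerate([(180,140,250,215),(325,170,375,220),(290,265,350,350),(410,225,480,285)]):
    draw(im,c,S,"t",b); a.append(cv2.resize(cv2.imread("pics/t.png"),(400,300)))
cv2.imwrite("pics/ov3.png",np.vstack([np.hstack(a[:2]),np.hstack(a[2:])]))
im,c=load("wt"); draw(im,c,S,"ov4",(220,100,460,310))
E
```

```text
(no output)
```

View pics/ov3.png

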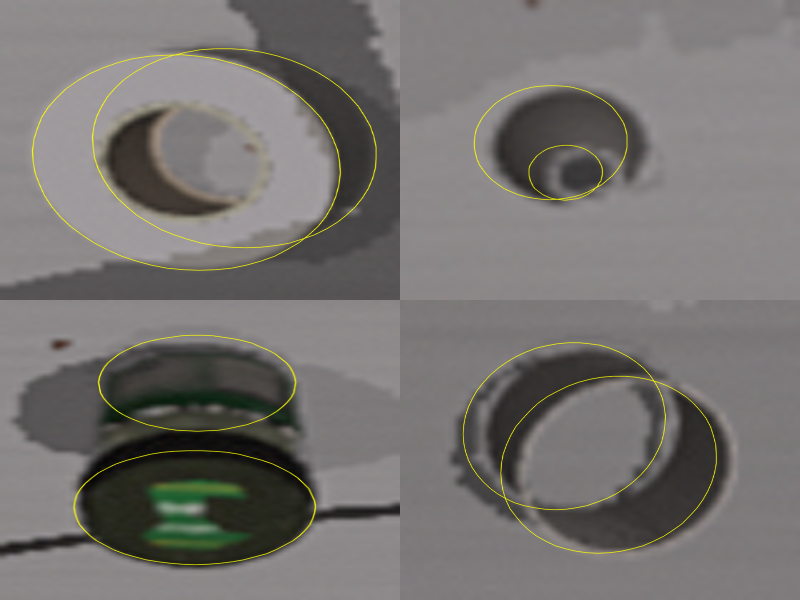

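View pics/ov4.png

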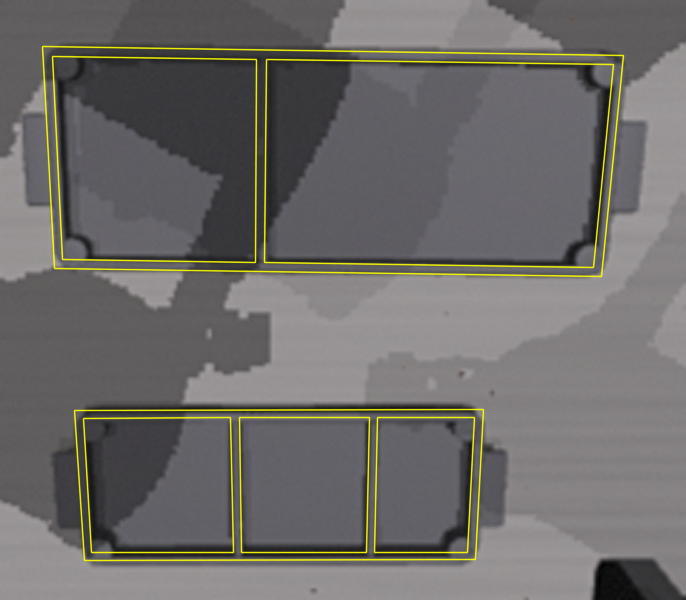

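Top and wrist agree to 2–5 mm, so I'll use a blend weighted towards the wrist. Label roll first.

```bash
cat > S3.py <<'E'
S=dict(nozzle=(.4925,.2330),small=(.5764,.3745),jar=(.6390,.1968),roll=(.4690,.0602),marker=(.3857,.1849,-.04),fill=(.5920,-.2046,.0),pack=(.4386,-.1810,-.0157))
E
cat > pp.py <<'E'
from h import *; from S3 import S
def comp(t,oy,ox=0):
    f=S[t]; a=f[2]; return np.array([f[0]+ox*np.cos(a)-oy*np.sin(a), f[1]+ox*np.sin(a)+oy*np.cos(a)]), a
def pick(xy,jaw,z,force,hov=.16):
    bot.move_pose([*xy,max(hov,z+.1)],down(jaw)); 
    r=bot.servo_line([*xy,z],max_speed=.12,max_force=15); 
    if r: print("CONTACT on descent",bot.get_position())
    bot.close(grasp_force=force); print("width",bot.get_grip_width()*85,"F",np.round(bot.get_force(),2))
    bot.servo_line([*xy,max(.2,z+.14)],max_speed=.2); bot.wait(.2); print("lifted width",bot.get_grip_width()*85,"F",np.round(bot.get_force(),2),"t",bot.get_t())
def place(xy,jaw,z,top=.2):
    bot.move_pose([*xy,max(top,z+.14)],down(jaw)); bot.servo_line([*xy,z+.03],max_speed=.2)
    r=bot.servo_line([*xy,z],max_speed=.05,max_force=12); print("touch",r,bot.get_position(),np.round(bot.get_force(),2),"width",bot.get_grip_width()*85)
def release():
    bot.let_go(); p=bot.get_position(); bot.servo_line([p[0],p[1],max(.2,p[2]+.14)],max_speed=.2); print("t",bot.get_t())
E
python3 - <<'E'
from pp import *
pick(S["roll"],0,.034,40)
snap("r1")
E
```

```text
width 66.58213702393608 F [-1.44 -0.38 13.39]
lifted width 66.47492034547696 F [ 0.11 -0.53 -1.41] t 8.2417
```

View pics/r1.png

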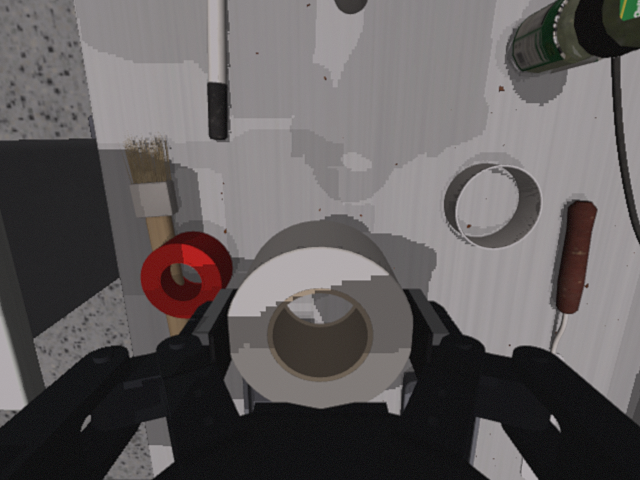

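The roll is held level between the pads, with its top ring centred at about (320,328). Placing it.

```bash
python3 - <<'E'
from pp import *
im,c=load("r1"); print("in-hand centre",px2w(c,[320,329],.206),bot.get_position())
xy,a=comp("pack",-.077); print(xy,a)
place(xy,a,.0375)
release(); snap("r2")
E
```

```text
in-hand centre [[0.46874281 0.06414258 0.206     ]] [0.46869095 0.06019624 0.19927148]
[ 0.43739115 -0.25799051] -0.0157
touch True [ 0.43702628 -0.25781122  0.03757233] [0.17 0.45 5.16] width 66.69842666826422
t 12.2
```

View pics/r2.png

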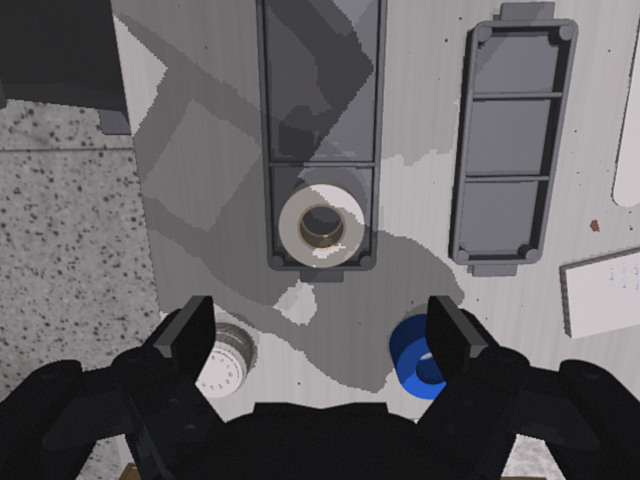

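The roll is in the square compartment at (321,226), roughly central and clear of the walls. Next the nozzle: hover first for a close check.

```bash
python3 - <<'E'
from pp import *
bot.move_pose([*S["nozzle"],.2],down(0)); snap("n1")
from ov import *
im,c=load("n1"); uv=w2px(c,[[*S["nozzle"],.04],[*S["nozzle"],0]]); print(uv)
x,y=uv[0].astype(int); y=min(y,400)
o=cv2.resize(im[y-80:y+80,x-100:x+100],None,fx=4,fy=3.75)
for P in [circ(S["nozzle"],.0135,0),circ(S["nozzle"],.006,.04)]:
    cv2.polylines(o,[((w2px(c,P)-[x-100,y-80])*[4,3.75]).astype(np.int32)],False,(0,255,255),1)
cv2.imwrite("pics/n1o.png",o)
E
```

```text
[[319.32218392 223.87425633]
 [319.3894019  213.20062347]]
```

View pics/n1o.png

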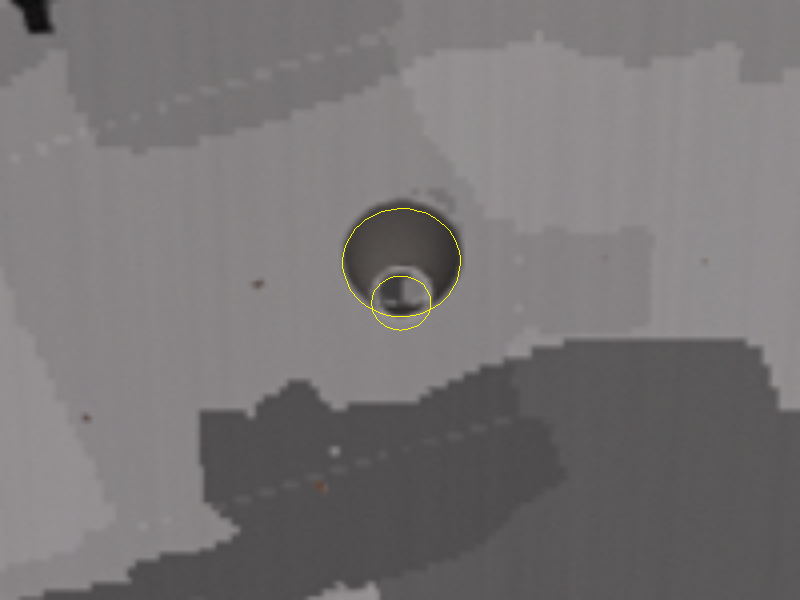

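The nozzle sits about 2 mm farther in +y than the overlay, so I'll use y = 0.235.

```bash
sed -i 's/(.4925,.2330)/(.4925,.2350)/' S3.py; python3 - <<'E'
from pp import *
pick(S["nozzle"],0,.038,30); snap("n2")
E
```

```text
width 18.144824504671583 F [-1.12 -0.1   5.37]
lifted width 17.784958015491323 F [ 0.29  0.07 -0.61] t 17.3417
```

View pics/n2.png

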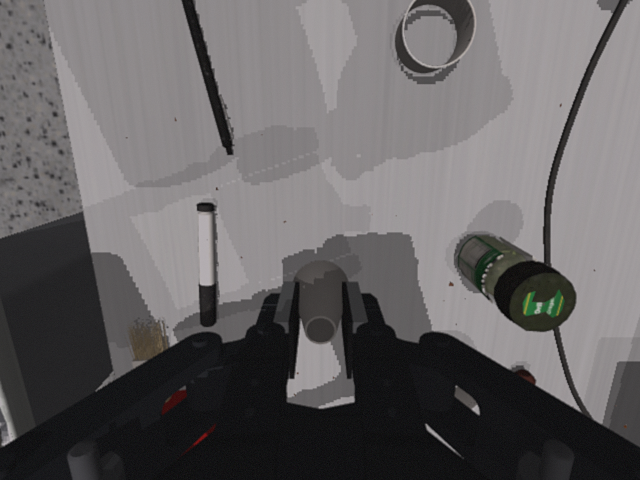

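The nozzle is held upright in the jaws with its top at (319,330). Placing it, then fetching the small cutter.

```bash
python3 - <<'E'
from pp import *
xy,a=comp("fill",.07); place(xy,a,.0412); release(); snap("n3")
bot.move_pose([*S["small"],.2],down(0)); snap("c1")
from ov import *
im,c=load("c1")
for P in [circ(S["small"],.026,0),circ(S["small"],.026,.034)]:
    cv2.polylines(im,[w2px(c,P).astype(np.int32)],False,(0,255,255),1)
cv2.imwrite("pics/c1o.png",cv2.resize(im[120:360,160:480],None,fx=2.4,fy=2.4))
E
```

```text
touch True [ 0.59158003 -0.13453575  0.04115363] [-1.83 -0.35 10.26] width 18.27581352089175
t 21.8083
```

View pics/n3.png

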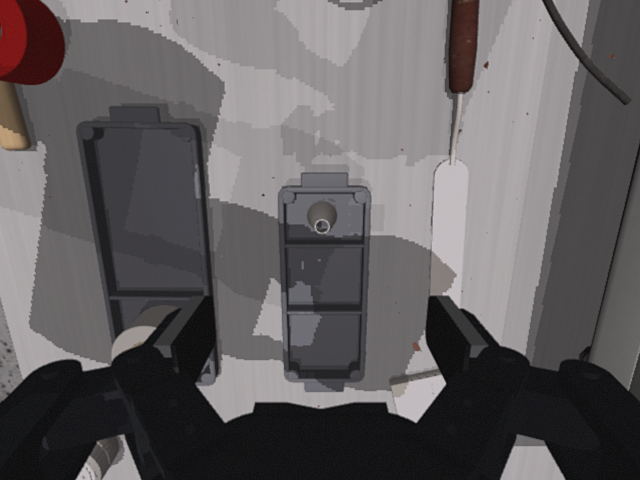

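View pics/c1o.png

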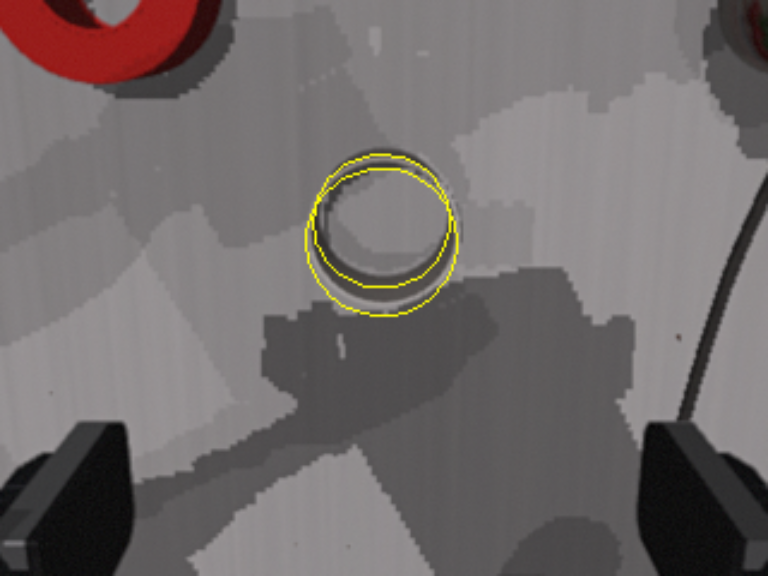

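The nozzle stands in the narrow compartment at (321,215). The ring is about 2 mm farther in +y than the overlay, so I'll use y = 0.3765.

```bash
sed -i 's/(.5764,.3745)/(.5764,.3765)/' S3.py; python3 - <<'E'
from pp import *
pick(S["small"],0,.037,40); snap("c2")
xy,a=comp("fill",-.058); place(xy,a,.0402); release(); snap("c3")
bot.move_pose([*S["jar"],.28],down(0)); snap("j1")
from ov import *
im,c=load("j1")
for P in [circ(S["jar"],.0225,0),circ(S["jar"],.0225,.105)]:
    cv2.polylines(im,[w2px(c,P).astype(np.int32)],False,(0,255,255),1)
cv2.imwrite("pics/j1o.png",cv2.resize(im[120:360,160:480],None,fx=2.4,fy=2.4))
E
```

```text
width 49.87607245611698 F [-3.34 -1.5   8.2 ]
lifted width 49.52481616671084 F [ 0.6   0.42 -0.84] t 26.825
touch True [ 0.59143703 -0.26238387  0.04062599] [-1.38  0.42  8.64] width 50.14456327433626
t 31.9417
```

View pics/c3.png

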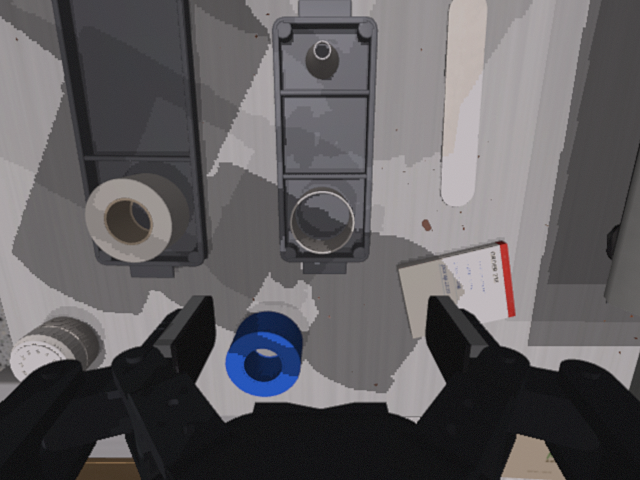

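View pics/j1o.png

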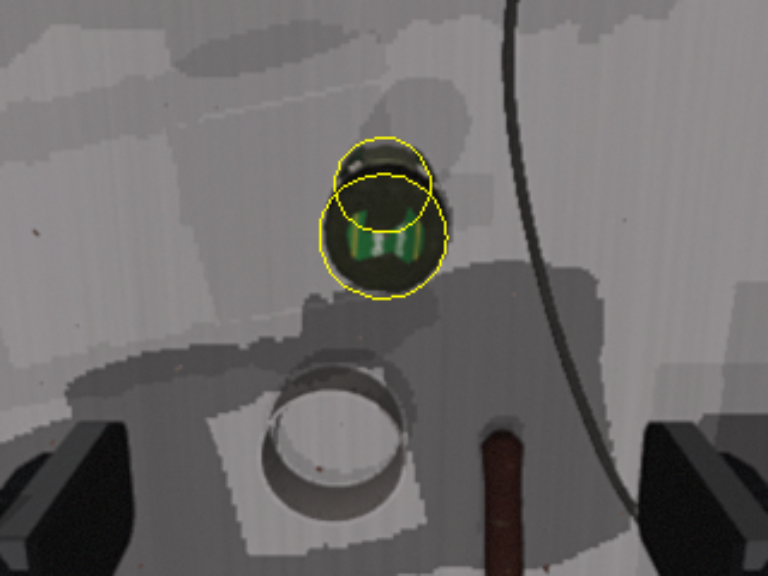

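The cutter sits in the wide compartment at (323,222). The jar matches the overlay to within about 1.5 mm. Picking it.

```bash
sed -i 's/(.6390,.1968)/(.6390,.1981)/' S3.py; python3 - <<'E'
from pp import *
pick(S["jar"],0,.070,45,hov=.28); snap("j2")
E
```

```text
width 43.27580836223566 F [-0.71 -0.53  4.95]
lifted width 43.08852109941141 F [-0.11  0.41 -1.47] t 37.425
```

View pics/j2.png

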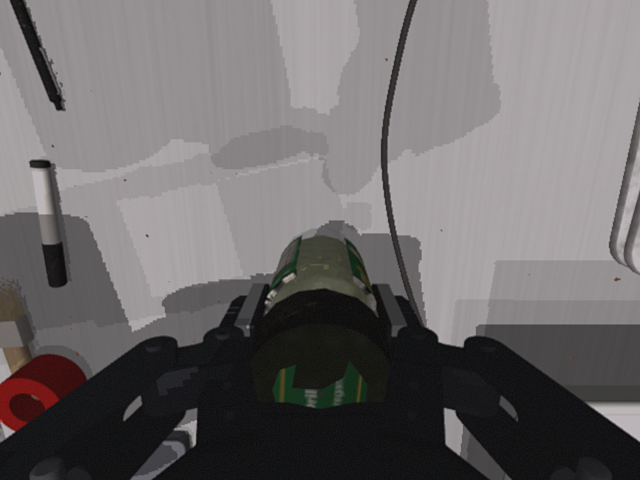

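The jar is held upright. Placing it in the middle, then fetching the marker.

```bash
python3 - <<'E'
from pp import *
xy,a=comp("fill",.012); place(xy,a,.0733,top=.25); release(); snap("j3")
m=S["marker"]; bot.move_pose([m[0],m[1],.2],down(m[2])); snap("m1")
from ov import *
im,c=load("m1")
for P in [rect(m[:2],m[2],.12,.016,.012)]:
    cv2.polylines(im,[w2px(c,P).astype(np.int32)],False,(0,255,255),1)
cv2.imwrite("pics/m1o.png",cv2.resize(im[80:380,160:480],None,fx=2,fy=2))
E
```

```text
touch True [ 0.59162341 -0.1924783   0.07329176] [-0.64 -0.1   7.73] width 42.935928565560076
t 41.7583
```

View pics/j3.png

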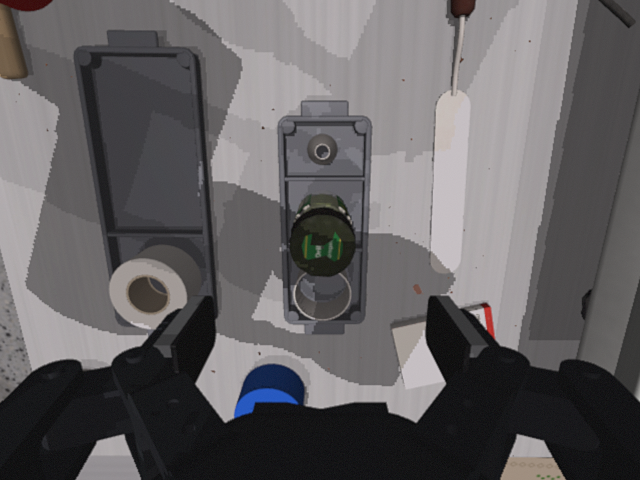

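View pics/m1o.png

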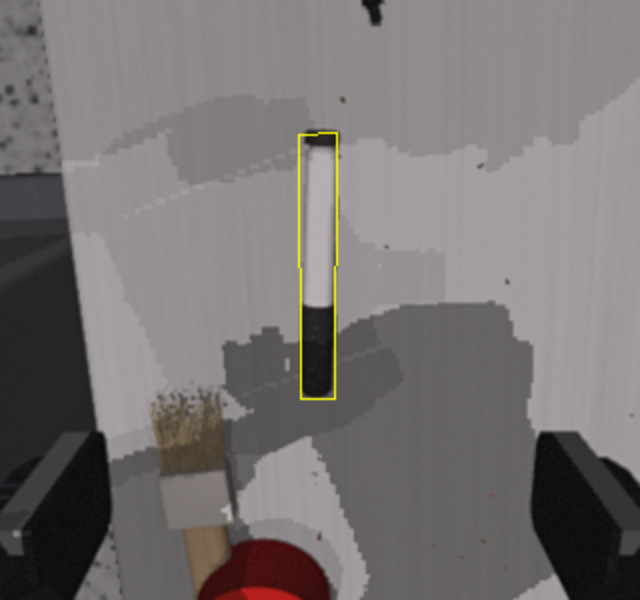

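The jar stands in the middle compartment at (323,240), and the marker overlay fits. Picking the marker near its top so the opening fingers clear the tray walls.

```bash
python3 - <<'E'
from pp import *
m=S["marker"]; pick(m[:2],m[2],.031,40); snap("m2")
E
```

```text
width 13.00743491408088 F [ 0.4  -1.01  8.08]
lifted width 12.950003203243881 F [-0.37 -0.02 -0.42] t 46.7917
```

View pics/m2.png

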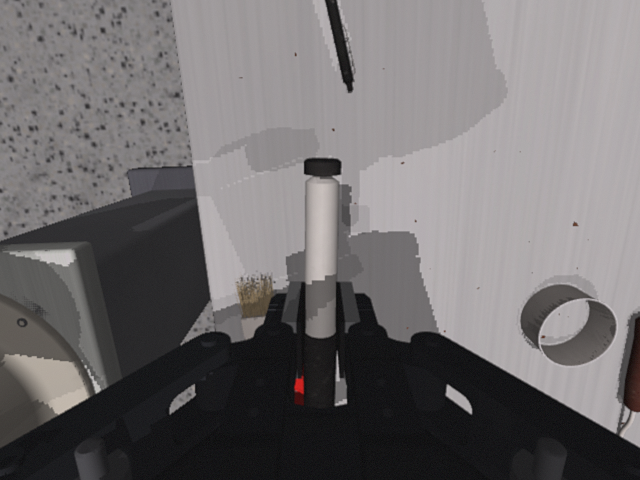

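The marker is held straight and level. Placing it in the long compartment.

```bash
python3 - <<'E'
from pp import *
xy,a=comp("pack",.046); place(xy,a,.0355); print(np.round(bot.get_force(),2)); bot.let_go(); print(np.round(bot.get_force(),2),bot.get_grip_width())
p=bot.get_position(); bot.servo_line([p[0],p[1],.3],max_speed=.2); snap("m3")
bot.move_pose([.35,-.45,.42],down(0)); cv2.imwrite("pics/top9.png",imaging.capture("top")); cv2.imwrite("pics/scene9.png",imaging.capture("scene")); print(bot.get_t())
im=cv2.imread("pics/top9.png"); cv2.imwrite("pics/top9c.png",cv2.resize(im[150:330,130:350],None,fx=3.6,fy=3.3)); 
from ov import *
import S3; S=dict(S3.S)
f=lambda t,o:tuple(comp(t,o)[0])
S.update(big=(.6164,.0736),nozzle=f("fill",.07),small=f("fill",-.058),jar=f("fill",.012),roll=f("pack",-.077),marker=(*f("pack",.046),S["pack"][2]))
draw(im,fixed("top"),S,"top9d",(350,170,490,310))
im,c=load("m3"); draw(im,c,S,"m3o",(200,0,640,330))
E
```

```text
touch False [ 0.43926827 -0.13498427  0.03544192] [-0.07  1.04 -0.05] width 13.000206721374525
[-0.07  1.04 -0.05]
[ 0.29 -0.83 -0.73] 1.003757078443987
53.275
```

View pics/m3o.png

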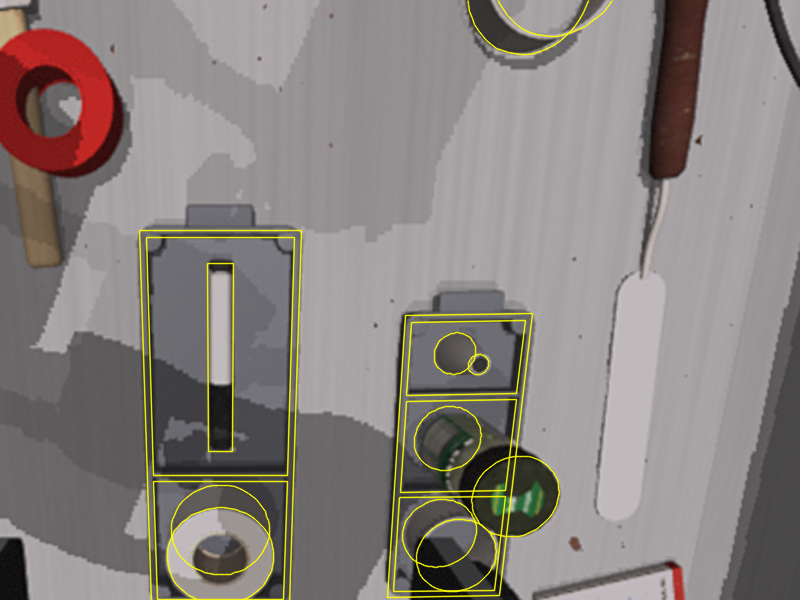

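View pics/top9d.png

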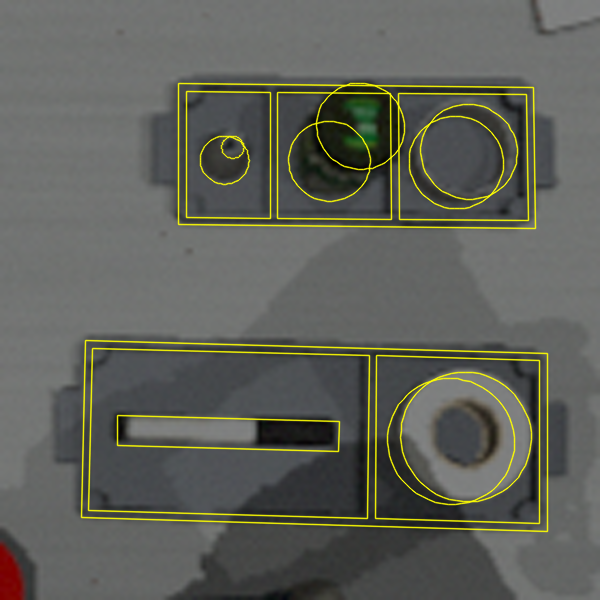

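View pics/top9c.png

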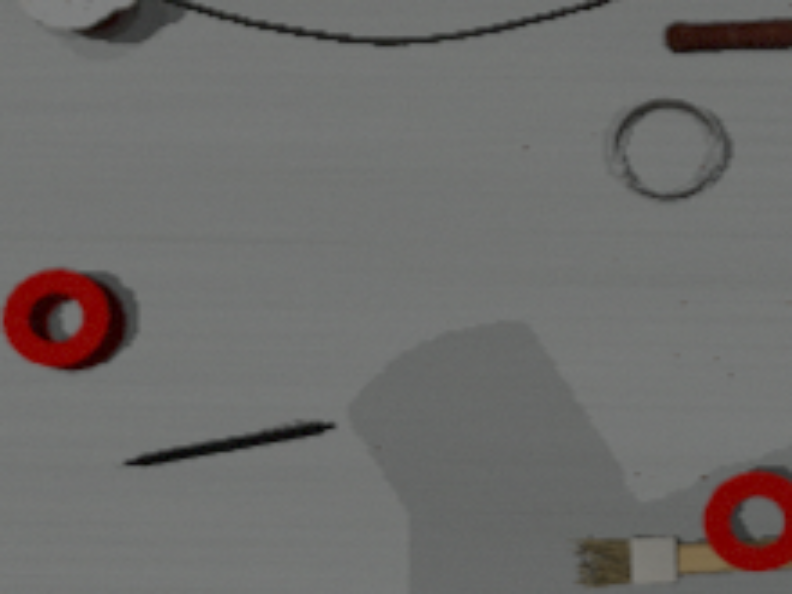

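The overlays match everything in both trays, with offsets of only a few mm. The big cutter and pen are at the same pixels as at the start, and the arm is clear. Handing in.

```bash
python3 - <<'E'
from rig import bot
bot.wait(.5); print(bot.finish_job(), bot.get_t())
E
```

```text
the job is handed in; nothing more can be done
the job is handed in; nothing more can be done
```

Both kits are made up and the job is handed in; the last clock reading before handing in was 53 s of the 144 s allowed. The nozzle, jar and small cutter are in the three-compartment tray, and the label roll and marker are in the longer one.

**Final checks:** In the last top and wrist pictures each part was upright or flat and within a few mm of its compartment's centre. The wrist picture covered the small cutter only partly. The big cutter and the pen showed at the same pixels as at the start, and the gripper was empty and clear of everything.

**What disagreed or was not measured:**
- The top and wrist cameras differed by about 2–6 mm on part positions, most for the nozzle and jar. I used blended values and corrected all but the roll and marker from close wrist views before gripping.
- Resting heights were not measured directly. For the other four parts, contact on lowering came within about 0.5 mm of the expected floor height. The marker was released about 1.5 mm above the floor without contact, and only the pictures show it lying flat.

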